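Fit the cutter and show the edge

TASK

Take the round-headed cutter with the conical point out of the cutter block and slide it, shank first, fully home into the bored handle while that handle stands in the rack. Then draw the handle out of the rack with the cutter in it, lean it to a slant about half way between upright and level with the cutter end uppermost, and finish while still holding it there by the handle, quite still, with all of it at least 100 mm above the bench, so that the turner can look at the edge. Leave everything else where it stands.

Things in the scene. Friction and masses are not known exactly. Their poses are not given: they have to be found in the camera images.
- handle: Loose pale-wood handle with an OPEN round bore in its top end, the only one of three in the rack; 125 mm long, 0.18 kg. Origin at the foot's centre, z towards the bored end. Round: foot dia 24 to 46 mm up, 34 at 56, 33 at 70, 30 at 98, then a straight 30 mm brass sleeve to 125. Bore dia 14, 55 deep. Starts upright in a rack hole, 80 mm showing, mouth 135 mm above the bench.
- handle_mouth (a point): Centre of the bore's mouth, at the top end of the handle (125 mm along its z).
- handle_seat (a point): Point on the bore's axis, 50 mm below the mouth, where the foot of the cutter comes when it is fully home.
- cutter: Loose bare-steel cutter with a plain CYLINDRICAL head and conical point; 81 mm long, 0.075 kg. Origin at the foot's centre, z towards the point. Shank dia 12, 50 long, 4 mm chamfer at the foot; head dia 18 from 50 to 73, cone to 81. The shoulder under the head meets the handle's end when fully home. Starts upright in the block, shoulder on its top, head showing 62 to 93 mm above the bench.
- rack: Dark wooden handle rack, fixed, 75 x 255 x 55 mm high; origin at the centre of its underside, y along its row of three upright holes (85 mm apart, 26.5 mm in diameter, 45 mm deep, so their floors are 10 mm above the bench). Any handle may be in any hole.
- cutter_block: Pale wooden cutter block, fixed, 65 x 215 x 62 mm high; origin at the centre of its underside, y along its row of three upright holes (70 mm apart, 14 mm in diameter, 55 mm deep). Any cutter may be in any hole.
- awl: Bystander in the rack: a shorter wooden handle with a rounded solid top, 108 mm long, at most 32 mm in diameter; origin at its foot.
- parting_tool: Bystander in the rack: a wooden handle with a flat steel blade standing out of its top, 144 mm long in all, at most 32 mm in diameter; origin at its foot.
- disc_cutter: Bystander in the cutter block: cutter with a flat 30 mm disc on its head, 66 mm long; origin at its foot.
- square_cutter: Bystander in the cutter block: cutter with a low square head, 19 x 19 x 14 mm, 64 mm long; origin at its foot.
- bowl: Bystander: turned wooden bowl, 130 mm across, 50 mm high, standing on the bench towards the back.
- mallet: Bystander: carver's mallet standing on its head, 60 mm in diameter, 188 mm high, towards the back.
- chuck_key: Bystander: steel spanner lying on the bench at the back left.
- oil: Bystander: steel can, 64 mm in diameter, 120 mm high, towards the back.
There are look-alikes about, which are no part of the job. Leave any green or purple look-alike of the cutter_block alone.

How it is judged:
By the outcome, as a careful person would: the job done as asked, in the order asked, and still so for the second after the job is handed in, while the arm keeps its last pose, push and grip.
It also fails if it takes over 64 s, if anything falls off the work surface, if the arm or the gripper's body presses on something with over 40 N, if the wrist force passes 120 N, or if a joint passes its speed limit or range.

ROBOT

A 7-joint arm with a two-finger parallel gripper is mounted at the origin on the work surface. World frame = base frame: x ahead of the robot, y to its left, z up, the work surface at z = 0. Lengths are in m, angles in rad, forces in N, time in s.
With the tool pointing down it reaches from about 0.4 to 0.9 m from the base axis. Payload 5.5 kg.
Tool frame: the origin (TCP) lies on the centre line of the jaws, within the pads' length; the fingertips stand 17 mm ahead of it and the grasp point (between the pads) lies 2 mm behind it; z points along the fingers, y is the line along which they close (so a half turn about z gives the same grasp; the last joint's range is limited). The gripper opens to 85 mm and grips with 20 to 120 N. Pads are 22 mm wide; open, the fingers measure 114 mm over their backs; the gripper's body (76 mm by 85 mm) begins 54 mm behind the grasp point. The pads swing forward as they close: fully open they stand 13 mm farther back than shut.
Start: joints at [1.6, 0.501, -0.427, 1.55, 0.221, 1.138, -0.21], TCP at [0.151, -0.632, 0.228] pointing down, gripper open.
Joint ranges: [-2.88, 2.88], [-0.31, 2.03], [-1.54, 1.56], [0.2, 2.42], [-1.41, 4.55], [0.19, 2.02], [-2.57, 2.57]. Speed limits (rad/s): [2.57, 2.57, 3.14, 3.14, 3.14, 3.14, 3.14].

INTERFACE

Orientations are given as a unit quaternion [w, x, y, z].
In Python, from rig import manip gives the robot as it stands. Calls block until the motion is done:
- manip.reach(position, orientation): joint-space move of the TCP to a pose.
- manip.servo_line(position, speed=0.15, attitude=None): straight line of the TCP; attitude=None keeps the orientation; speed is the mean speed in m/s.
- manip.set_joints(angles): joint-space move.
- manip.grip(opening): finger opening in m; the grip force is fixed at half the most; returns when the fingers have stopped.
- manip.wait(seconds).
- manip.inverse_kinematics(position, orientation): joint angles nearest the present ones, or None.
- manip.read_state(): the state.
- manip.grab_frame(name): name is "scene" or "top" or "wrist"; returns the picture (420x560x3 uint8, blue, green, red); there is no depth.
- manip.get_calibration(name): a dict with "vfov" (degrees; the focal length in pixels is half the picture's height over the tangent of half this angle, whatever the lens; pixels are square), "cx", "cy" (the principal point, pixels), "k1" (the pictures are not rectified: a ray, as slopes to the right and down, at radius r is drawn at 1 + k1 r^2 times it, then the intrinsics apply), "pose" (4x4, takes a point from camera to world coordinates). Camera axes: x right, y down, z forward; pixel columns grow to the right and rows downward; lengths in m; the calibration is good to about 2 mm. A picture is of the moment at which its call begins: read the wrist's pose just before it. get_calibration takes no time and is no camera call; for the wrist camera it gives the pose at the moment of the call.
A pose or a line that the arm cannot do raises manip.MotionError and nothing moves.
- manip.close_job(): hands the job in; it is judged then, once.
The state is a dict: "t": time; "q": joint angles; "qvel": joint speeds; "effort": joint torques, N m; "tool_pos": TCP position; "tool_rot": TCP orientation; "ft_force": force on the tool from outside, world axes, zero at the start; "moment": the same for the moment, N m; "finger_gap": finger opening in m; "gripper_force": force on a finger pad.
Only numpy, scipy, OpenCV 4.12 (cv2) and the standard library are available. Lean on these libraries where they do the work, as an engineer would, in place of code of your own. Each camera call takes 0.05 s, during which the arm holds its last target. There are 200 camera calls.

## Working session

There is one attempt and no reset: what is moved stays moved. The work goes in short steps, each a Python script; the robot and the scene stay as the last script left them, time stands still between calls to the robot, and variables do not carry over. Pictures are saved under pics/ and viewed, at most 10 in all, crops included, and the job is handed in when it is done.

```bash
ls; mkdir -p pics; cat > h.py <<'E'
import numpy as np, cv2
from rig import manip
def ray(c,u,v):
    f=210/np.tan(np.radians(c["vfov"])/2)
    d=np.array([(u-c["cx"])/f,(v-c["cy"])/f]); s=d.copy()
    for _ in range(30): s=d/(1+c["k1"]*(s@s))
    P=np.array(c["pose"]); r=P[:3,:3]@np.array([s[0],s[1],1]); return P[:3,3],r
def atz(c,u,v,z):
    o,r=ray(c,u,v); return o+r*(z-o[2])/r[2]
def proj(c,p):
    f=210/np.tan(np.radians(c["vfov"])/2)
    P=np.array(c["pose"]); q=P[:3,:3].T@(np.array(p)-P[:3,3]); s=q[:2]/q[2]; s=s*(1+c["k1"]*(s@s)); return s*f+[c["cx"],c["cy"]]
def tri(L):
    A=0;b=0
    for c,u,v in L:
        o,r=ray(c,u,v); r=r/np.linalg.norm(r); M=np.eye(3)-np.outer(r,r); A=A+M; b=b+M@o
    return np.linalg.solve(A,b)
E
python3 - <<'E'
from h import *
a=manip.grab_frame("scene");b=manip.grab_frame("top")
cv2.imwrite("pics/s0.png",a);cv2.imwrite("pics/t0.png",b)
for n in("scene","top","wrist"):
    c=manip.get_calibration(n);print(n,c["vfov"],c["k1"],c["cx"],c["cy"],np.round(c["pose"],3).tolist())
E
```

```text
pics
scene 42.17041099980408 0.03858124922515503 278.93237358989796 206.0736251802187 [[0.411, 0.74, -0.533, 1.286], [0.912, -0.327, 0.248, -0.382], [0.009, -0.588, -0.809, 1.244], [0.0, 0.0, 0.0, 1.0]]
top 48.48714705574939 0.010867070866960576 284.0466756060228 211.55601701560624 [[-0.029, -0.986, 0.165, 0.325], [-1.0, 0.029, 0.001, -0.054], [-0.006, -0.164, -0.986, 1.366], [0.0, 0.0, 0.0, 1.0]]
wrist 64.07896290393299 -0.07337660110015658 280.6176912951581 211.45855356872727 [[0.232, -0.934, -0.271, 0.219], [-0.973, -0.223, -0.064, -0.615], [-0.001, 0.278, -0.961, 0.373], [0.0, 0.0, 0.0, 1.0]]
```

View pics/s0.png

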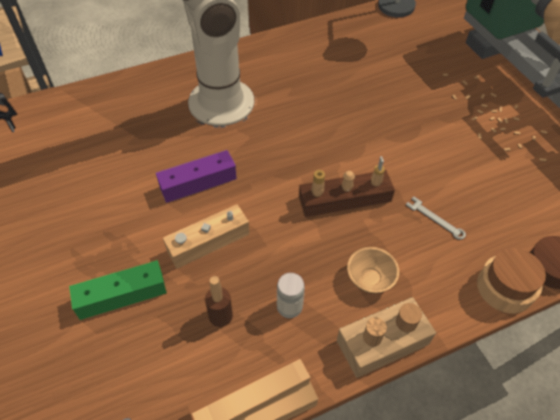

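View pics/t0.png

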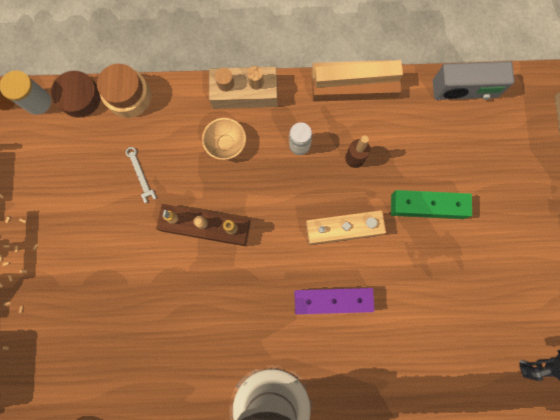

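The scene view has the pale block at (207,235) with cutters at (180,239), (206,228) and (230,215). The rack holds three handles, at (319,178) with brass and a bore, (348,180) rounded, and (379,165) with a blade. In the top view the cutters are at (322,230), (347,227) and (372,223), and the handles at (230,227), (201,222) and (170,215). The green and purple blocks are look-alikes. I'll make a close crop of both views.

```bash
python3 - <<'E'
from h import *
a=cv2.imread("pics/s0.png");b=cv2.imread("pics/t0.png")
r=lambda i,x,y,w,h:cv2.resize(i[y:y+h,x:x+w],(400,300),interpolation=cv2.INTER_CUBIC)
cv2.imwrite("pics/c1.png",np.vstack([np.hstack([r(a,160,195,96,72),r(a,298,145,104,78)]),np.hstack([r(b,300,193,96,72),r(b,156,190,96,72)])]))
E
```

```text
(no output)
```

View pics/c1.png

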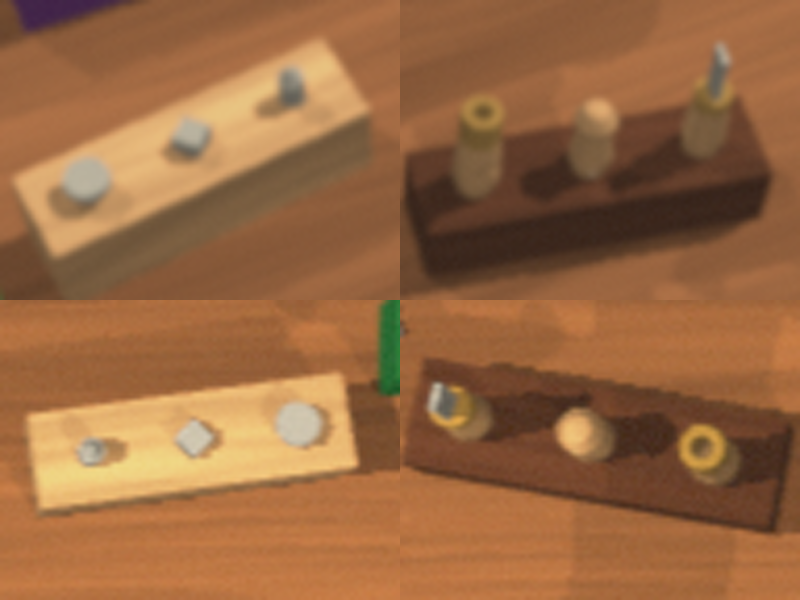

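In the close crop the cylindrical cutter with a conical point is at the right end in the scene view (230,212) and the left end in the top view (322,228). The square head is in the middle and the disc at the other end. The bored handle's mouth is at scene (319.6,173.6) and top (228.7,225.8).

```bash
python3 - <<'E'
from h import *
s=manip.get_calibration("scene");t=manip.get_calibration("top")
for n,a,b,z in(("tip",(229.8,212.3),(321.8,228),.093),("mouth",(319.6,173.6),(228.7,225.8),.135)):
    print(n,tri([(s,*a),(t,*b)]),atz(s,*a,z),atz(t,*b,z))
T=lambda x,y,X:(X+x/4.167)
for nm,x0,y0,z,L in(("block",300,193,.062,[(27,113),(345,73),(358,167),(38,212)]),("rack",156,190,.055,[(27,60),(390,125),(375,230),(5,165)])):
    P=np.array([atz(t,x0+x/4.167,y0+y/4.167,z) for x,y in L]);print(nm,P.mean(0),[np.degrees(np.arctan2(*(d)[1::-1])) for d in(P[0]-P[1],P[3]-P[2])])
w=manip.get_calibration("wrist");st=manip.read_state();print(st["tool_rot"],st["tool_pos"],st["t"])
from scipy.spatial.transform import Rotation as R
q=np.array(st["tool_rot"]);Rt=R.from_quat(q[[1,2,3,0]]).as_matrix();P=np.array(w["pose"])
print(Rt.round(3),(Rt.T@(P[:3,3]-st["tool_pos"])).round(3),(Rt.T@P[:3,:3]).round(3))
E
```

```text
tip [ 0.48952093 -0.15341488  0.08803769] [ 0.49358473 -0.15263481  0.093     ] [ 0.48828625 -0.15480693  0.093     ]
mouth [0.4977902  0.0994167  0.13069463] [0.50148857 0.10039936 0.135     ] [0.49614757 0.09618175 0.135     ]
block [ 0.49353017 -0.2258069   0.062     ] [np.float64(95.5415246351215), np.float64(96.34267947612014)]
rack [0.51250087 0.17691125 0.055     ] [np.float64(78.05994015465217), np.float64(78.34697581864712)]
[-8.84247196e-04  9.93175770e-01  1.16623772e-01 -6.11893160e-05] [ 0.15038848 -0.63170932  0.22714398] 0.1
[[ 0.973  0.232 -0.   ]
 [ 0.232 -0.973  0.002]
 [ 0.    -0.002 -1.   ]] [ 0.071 -0.    -0.145] [[ 0.001 -0.961 -0.278]
 [ 1.     0.     0.001]
 [-0.001 -0.278  0.961]]
```

```bash
cat >> h.py <<'E'
from scipy.spatial.transform import Rotation as R
def quat(M): q=R.from_matrix(M).as_quat(); return [float(v) for v in q[[3,0,1,2]]]
def down(yaw):  # tool y along world direction yaw(deg), z down
    a=np.radians(yaw); y=np.array([np.cos(a),np.sin(a),0]); z=np.array([0,0,-1.]); return np.column_stack([np.cross(y,z),y,z])
def tilt(M,az,deg): # lean so tool z (down) swings toward azimuth az
    a=np.radians(az); h=np.array([np.cos(a),np.sin(a),0]); ax=np.cross([0,0,-1.],h); return R.from_rotvec(ax*np.radians(deg)).as_matrix()@M
E
python3 - <<'E'
from h import *
ik=lambda p,M:(lambda q:None if q is None else np.round(q,2).tolist())(manip.inverse_kinematics(p,quat(M)))
for y in(6,186): print("cut",y,ik([.488,-.155,.22],down(y)),ik([.488,-.155,.0815],down(y)))
for y in(-12,168):
    print("han",y,ik([.497,.097,.24],down(y)),ik([.497,.097,.118],down(y)))
    for az in(0,-12,168,78,258):
        print("  fin",az,[ik([x,yy,.33],tilt(down(y),az,45)) is not None for x in(.45,.5,.6) for yy in(0.1,-.05)],ik([.5,.1,.33],tilt(down(y),az,45)))
E
```

```text
cut 6 [1.08, 0.39, -1.0, 1.89, 0.38, 1.07, 0.02] [0.96, 0.61, -0.89, 2.0, 0.63, 0.84, -0.18]
cut 186 [-0.46, 0.31, 0.86, 1.94, -0.28, 1.02, -2.51] [-0.45, 0.61, 0.91, 2.04, -0.67, 0.81, -2.18]
han -12 [0.76, 0.5, -1.29, 1.88, 0.52, 1.17, -0.92] [0.57, 0.59, -1.03, 1.99, 0.64, 0.93, -1.01]
  fin 0 [False, False, True, False, True, True] [0.05, -0.29, -0.44, 2.39, 0.56, 0.33, -1.1]
  fin -12 [True, False, True, False, True, True] [0.14, -0.23, -0.67, 2.33, 0.79, 0.53, -1.37]
  fin 168 [True, True, True, True, False, False] [0.47, 0.92, -1.13, 1.23, 0.24, 2.0, -0.87]
  fin 78 [True, True, True, True, True, True] [1.34, 0.44, -1.31, 1.97, -0.43, 0.98, 0.1]
  fin 258 [True, True, True, True, True, True] [-0.03, 0.63, -0.87, 1.53, 0.79, 1.95, -1.18]
han 168 [0.76, 0.5, -1.29, 1.88, 0.52, 1.17, 2.22] [0.71, 0.79, -1.3, 1.98, 0.88, 1.1, 1.94]
  fin 0 [False, False, True, False, True, True] [-0.24, -0.27, -0.21, 2.39, 0.76, 0.39, 1.86]
  fin -12 [True, False, True, False, True, True] [-0.14, -0.21, -0.43, 2.34, 0.89, 0.59, 1.68]
  fin 168 [True, True, True, False, False, False] [0.46, 0.9, -1.09, 1.24, 0.22, 1.99, 2.3]
  fin 78 [True, True, True, True, True, True] [-0.7, 0.28, 1.14, 2.03, -1.03, 1.42, -2.5]
  fin 258 [True, True, True, True, True, True] [-0.03, 0.63, -0.87, 1.53, 0.79, 1.95, 1.96]
```

```bash
python3 - <<'E'
from h import *
manip.reach([.488,-.155,.22],quat(down(6)))
c=manip.get_calibration("wrist"); a=manip.grab_frame("wrist"); import pickle; pickle.dump(c,open("w1.pkl","wb"))
cv2.imwrite("pics/w1.png",a)
manip.grip(.045)
u,v=map(int,proj(c,[.488,-.155,.08]));print(u,v)
x,y=max(0,u-70),max(0,v-50)
cv2.imwrite("pics/w1c.png",cv2.resize(a[y:y+105,x:x+140],None,fx=5,fy=5,interpolation=cv2.INTER_CUBIC));print(x,y,manip.read_state()["t"])
E
```

```text
280 196
210 146 2.725
```

View pics/w1c.png

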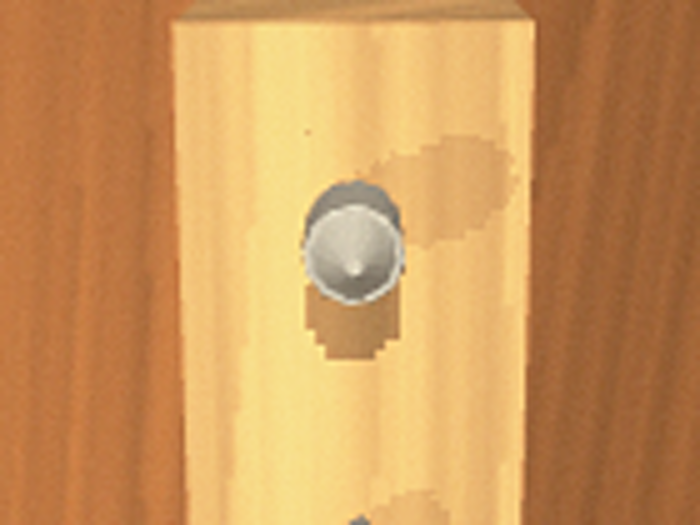

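The crop shows the round head end-on, its rim centred at (280.8,196.8) in the full picture with the conical tip at (281,200). It's the right cutter. I'll locate it and grasp it.

```bash
python3 - <<'E'
from h import *
import pickle;c=pickle.load(open("w1.pkl","rb"))
p=atz(c,280.7,196.7,.085);print(p,atz(c,280.9,200,.093))
M=quat(down(6))
manip.reach([p[0],p[1],.14],M)
manip.servo_line([p[0],p[1],.0815],.08)
print(manip.read_state()["ft_force"])
manip.grip(0.0)
s=manip.read_state();print(s["t"],s["tool_pos"],s["finger_gap"],s["gripper_force"],s["ft_force"])
manip.servo_line([p[0],p[1],.23],.12)
s=manip.read_state();print(s["t"],s["finger_gap"],s["ft_force"])
# look pose for handle, camera sees past carried cutter
M=quat(down(-12))
manip.reach([.497,.035,.26],M)
c=manip.get_calibration("wrist"); a=manip.grab_frame("wrist"); pickle.dump(c,open("w2.pkl","wb"))
cv2.imwrite("pics/w2.png",a);print(proj(c,[.497,.097,.135]),manip.read_state()["t"])
E
```

```text
[ 0.48766416 -0.15392892  0.085     ] [ 0.48791862 -0.15479469  0.093     ]
[ 0.38558082 -0.13323396 -0.18627321]
4.55 [ 0.48773404 -0.15423996  0.08245118] 0.007609317611542549 49.15697450051084 [-3.16592702 -0.30833571  8.0212472 ]
5.9333 0.0068453070398183016 [-0.11732974 -0.50886795 -1.38917287]
[264.24235631 126.92707035] 6.775
```

View pics/w2.png

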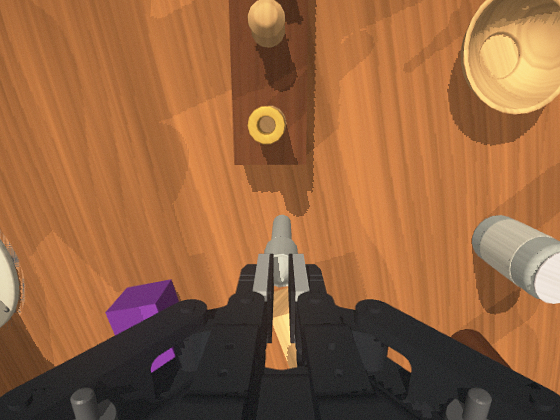

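The mouth of the bored handle is at about (266,125), and the cutter is held at (282,240). A finger gap of 7 mm is odd for an 18 mm head, so I'll look closer.

```bash
python3 - <<'E'
from h import *
import pickle;c=pickle.load(open("w2.pkl","rb"))
a=cv2.imread("pics/w2.png");r=lambda x,y,w,h:cv2.resize(a[y:y+h,x:x+w],(400,600),interpolation=cv2.INTER_CUBIC)
cv2.imwrite("pics/w2c.png",np.hstack([r(242,200,80,120),r(226,80,80,120)]))
P=np.array(c["pose"]);s=manip.read_state();print(s["tool_pos"],s["finger_gap"],s["gripper_force"])
Rt=R.from_quat(np.array(s["tool_rot"])[[1,2,3,0]]).as_matrix()
for d in(-.02,0,.017,.03,.05,.0685): print(d,proj(c,np.array(s["tool_pos"])+Rt[:,2]*d),[proj(c,np.array(s["tool_pos"])+Rt[:,2]*d+Rt[:,1]*w)[0].round(1) for w in(-.009,.009)])
E
```

```text
[0.49690447 0.0333224  0.25931978] 0.006664481558509595 46.998633564217016
-0.02 [281.23264819 292.22540658] [np.float64(259.8), np.float64(302.6)]
0 [281.11642312 270.95896189] [np.float64(262.3), np.float64(300.0)]
0.017 [281.03715177 256.46519926] [np.float64(263.9), np.float64(298.2)]
0.03 [280.98565165 247.05377278] [np.float64(265.0), np.float64(297.0)]
0.05 [280.91837195 234.76424309] [np.float64(266.4), np.float64(295.4)]
0.0685 [280.86625975 225.24955285] [np.float64(267.5), np.float64(294.2)]
```

View pics/w2c.png

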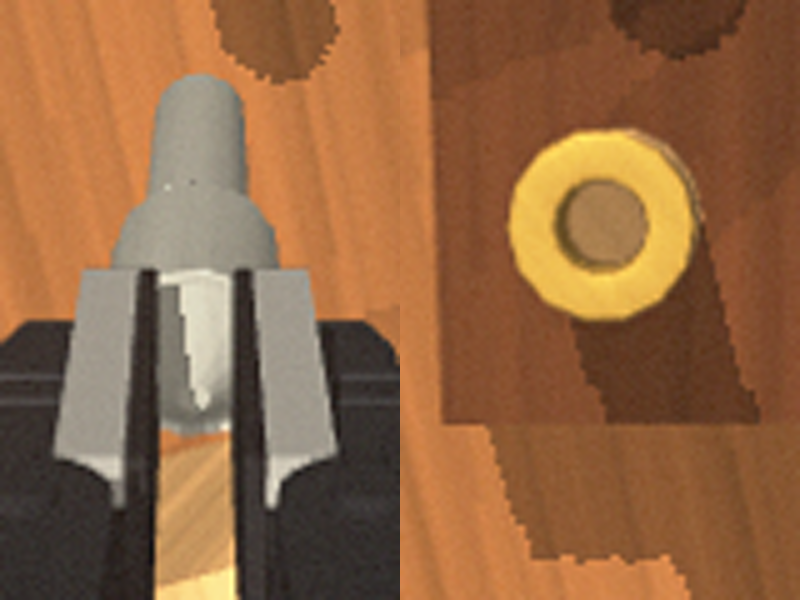

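```bash
python3 - <<'E'
from h import *
import pickle;c=pickle.load(open("w2.pkl","rb"))
s=manip.read_state();Rt=R.from_quat(np.array(s["tool_rot"])[[1,2,3,0]]).as_matrix()
f=lambda x,y,d:((proj(c,np.array(s["tool_pos"])+Rt@[x,y,d])-[242,200])*5).round(0)
for d in(-.02,-.01,0,.008,.017): print("tipfront",d,f(.011,-.0038,d),f(.011,.0038,d),"rim back",f(-.009,0,d),"cone tip",f(0,0,d), "head L/R",f(0,-.009,d),f(0,.009,d))
for d in(.017,.025,.033,.04,.048): print("shoulder front",d,f(.009,0,d),"LR",f(.0,-.009,d),f(0,.009,d),"foot front",d+.05,f(.003,0,d+.05),f(0,-.006,d+.046),f(0,.006,d+.046))
E
```

```text
tipfront -0.02 [150. 342.] [243. 343.] rim back [196. 554.] cone tip [196. 461.] head L/R [ 89. 461.] [303. 461.]
tipfront -0.01 [153. 292.] [239. 292.] rim back [196. 493.] cone tip [196. 405.] head L/R [ 96. 404.] [296. 405.]
tipfront 0 [155. 248.] [237. 248.] rim back [195. 439.] cone tip [196. 355.] head L/R [101. 355.] [290. 355.]
tipfront 0.008 [157. 216.] [234. 217.] rim back [195. 400.] cone tip [195. 319.] head L/R [105. 319.] [285. 319.]
tipfront 0.017 [159. 184.] [232. 184.] rim back [195. 360.] cone tip [195. 282.] head L/R [110. 282.] [281. 282.]
shoulder front 0.017 [195. 202.] LR [110. 282.] [281. 282.] foot front 0.067 [194. 108.] [149. 139.] [240. 140.]
shoulder front 0.025 [195. 176.] LR [113. 252.] [277. 253.] foot front 0.07500000000000001 [194.  91.] [150. 120.] [238. 120.]
shoulder front 0.033 [195. 151.] LR [116. 225.] [274. 225.] foot front 0.083 [194.  74.] [151. 102.] [237. 103.]
shoulder front 0.04 [195. 131.] LR [119. 203.] [271. 203.] foot front 0.09 [194.  60.] [153.  88.] [236.  88.]
shoulder front 0.048 [195. 110.] LR [121. 179.] [268. 180.] foot front 0.098 [194.  45.] [154.  72.] [234.  72.]
```

The cutter hangs upright but is held higher than intended: the tips are on the cone, with the shoulder about 25 mm ahead of the TCP and the foot about 75 mm. It's stable and central, so I'll use it as it is. I'll go over the mouth, stop just above it and check.

```bash
python3 - <<'E'
from h import *
import pickle;c=pickle.load(open("w2.pkl","rb"))
p=atz(c,266.5,125,.135);print(p)
s=manip.read_state();print(s["tool_pos"])
manip.servo_line([p[0],p[1],.26],.05)
manip.servo_line([p[0],p[1],.222],.05)
s=manip.read_state();print(s["tool_pos"],s["finger_gap"],s["ft_force"],s["t"])
c=manip.get_calibration("wrist"); a=manip.grab_frame("wrist"); pickle.dump(c,open("w3.pkl","wb"))
cv2.imwrite("pics/w3.png",a); b=manip.grab_frame("scene"); cv2.imwrite("pics/s3.png",b)
u,v=map(int,proj(manip.get_calibration("scene"),[p[0],p[1],.17]))
cv2.imwrite("pics/w3c.png",np.hstack([cv2.resize(a[180:300,242:322],(400,600),interpolation=cv2.INTER_CUBIC),cv2.resize(b[v-45:v+45,u-30:u+30],(400,600),interpolation=cv2.INTER_CUBIC)]));print(u,v)
print(((proj(c,p)-[242,180])*5),(proj(c,[s["tool_pos"][0],s["tool_pos"][1],.147])-[242,180])*5)
E
```

```text
[0.49905103 0.0980733  0.135     ]
[0.49690447 0.0333224  0.25931978]
[0.49926177 0.09827205 0.22223867] 0.006821310724426168 [-0.06315057 -0.3651158  -0.76920406] 9.0917
319 164
[191.28234832 181.63182472] [192.47896113 205.4340332 ]
```

View pics/w3c.png

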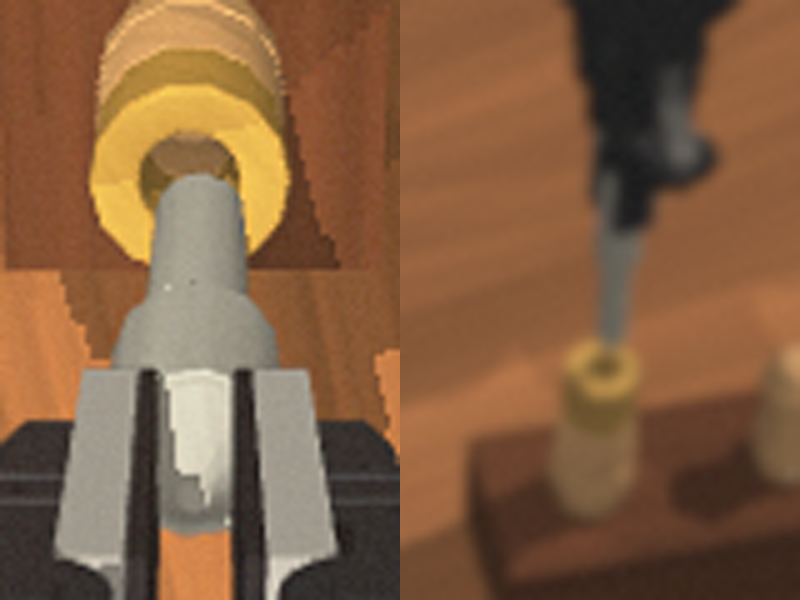

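```bash
python3 - <<'E'
from h import *
import pickle
c=pickle.load(open("w3.pkl","rb"));s=manip.get_calibration("scene")
p=np.array([.49905,.09807,.135])
g=lambda q:((proj(s,q)-[289,119])*6.667+[400,0]).round(0)
for z in(.055,.135,.147,.152,.197):print(z,g([p[0],p[1],z]))
print(g([.4993,.0983,.147]),g([.4993,.1013,.147]))
M=down(-12);t=np.array([.49926,.09827,.2222])
k=lambda q:((proj(c,q)-[242,180])*5).round(0)
for d in(.068,.072,.076):print(d,k(t+M@[.004,0,d]),k(t+M@[0,.006,d-.004]),k(t+M@[0,-.006,d-.004]))
for d in(.018,.022,.026):print("sh",d,k(t+M@[.009,0,d]),k(t+M@[0,.009,d]),k(t+M@[0,-.009,d]))
E
```

```text
0.055 [583. 485.]
0.135 [596. 361.]
0.147 [598. 342.]
0.152 [599. 334.]
0.197 [607. 258.]
[599. 342.] [606. 340.]
0.068 [193. 193.] [238. 232.] [147. 231.]
0.072 [193. 185.] [237. 222.] [148. 222.]
0.076 [192. 176.] [237. 213.] [148. 213.]
sh 0.018 [193. 292.] [278. 372.] [108. 372.]
sh 0.022 [193. 278.] [276. 357.] [109. 357.]
sh 0.026 [193. 265.] [275. 342.] [111. 342.]
```

```bash
python3 - <<'E'
from h import *
M=down(-12);q=np.array([.49905,.09807,0])+M@[-.001,-.0006,0]
f0=np.array(manip.read_state()["ft_force"])
for z in [.222,.210,.204,.198,.190,.180,.172,.166,.162,.160,.1585,.157]:
    manip.servo_line([q[0],q[1],z],.03)
    s=manip.read_state();f=np.array(s["ft_force"])-f0
    print(z,s["tool_pos"].__getitem__(2),s["finger_gap"],f.round(1),round(s["t"],2))
    if np.linalg.norm(f)>8: break
c=manip.get_calibration("wrist"); a=manip.grab_frame("wrist"); b=manip.grab_frame("scene")
cv2.imwrite("pics/w4.png",a);cv2.imwrite("pics/s4.png",b)
cv2.imwrite("pics/w4c.png",np.hstack([cv2.resize(a[180:300,242:322],(400,600),interpolation=cv2.INTER_CUBIC),cv2.resize(b[119:209,289:349],(400,600),interpolation=cv2.INTER_CUBIC)]))
E
```

```text
0.222 0.2221606608845332 0.007099147613579203 [0.6 0.4 0.5] 9.44
0.21 0.20979370543029255 0.0072872879237345905 [-0.1 -0.   0. ] 9.99
0.204 0.20376575609151695 0.006799502638596732 [-0.   0.6  1.3] 10.34
0.198 0.19774785732715186 0.006951069341193375 [-0.4  0.   0.4] 10.69
0.19 0.1897642347134322 0.0069043273409773965 [-0.8 -0.1  1.1] 11.11
0.18 0.17978488275717588 0.0069694732148938504 [-0.6 -0.7 -0.5] 11.59
0.172 0.17177337061643538 0.0067780110331345286 [1.  0.8 0.2] 12.01
0.166 0.1657498118808689 0.007000348881031525 [-0.8 -0.   1.3] 12.36
0.162 0.16177770010496662 0.0069199276415071636 [ 0.4 -0.5  0.4] 12.64
0.16 0.1598932339880823 0.007026515915945066 [-0.7 -0.2  0.2] 12.89
0.1585 0.15840922483617886 0.006595225943423172 [ 0.3 -0.3  0.7] 13.14
0.157 0.15691849262538515 0.006848724636453832 [-0.2 -0.3  0.3] 13.39
```

```bash
python3 - <<'E'
from h import *
M=down(-12);q=np.array([.49905,.09807,0])+M@[-.001,-.0006,0]
f0=np.array(manip.read_state()["ft_force"])
for z in np.arange(.156,.149,-.001):
    manip.servo_line([q[0],q[1],z],.03)
    s=manip.read_state();f=np.array(s["ft_force"])-f0
    print(z.round(4),round(s["tool_pos"][2],4),s["finger_gap"],f.round(1),round(s["t"],2))
    if f[2]>5: break
manip.grip(.045)
z=s["tool_pos"][2]
manip.servo_line([q[0],q[1],z+.06],.1)
manip.servo_line([q[0]-.208*.07,q[1]-.978*.07,z+.06],.15)
manip.grip(.03)
c=manip.get_calibration("wrist"); a=manip.grab_frame("wrist"); b=manip.grab_frame("scene")
import pickle;pickle.dump(c,open("w4.pkl","wb"));print(manip.read_state()["tool_pos"],manip.read_state()["t"],manip.read_state()["finger_gap"])
cv2.imwrite("pics/w4.png",a);cv2.imwrite("pics/s4.png",b)
cv2.imwrite("pics/w4c.png",np.hstack([cv2.resize(a[60:330,180:380],(444,600),interpolation=cv2.INTER_CUBIC),cv2.resize(b[119:209,289:339],(333,600),interpolation=cv2.INTER_CUBIC)]))
E
```

```text
0.156 0.156 0.007266154330784915 [-1.3 -0.1 -0. ] 13.74
0.155 0.1558 0.006859838805904368 [-1.6  0.2  5.9] 13.99
[0.48373863 0.02934447 0.21577053] 16.2167 0.02962887329771218
```

View pics/w4c.png

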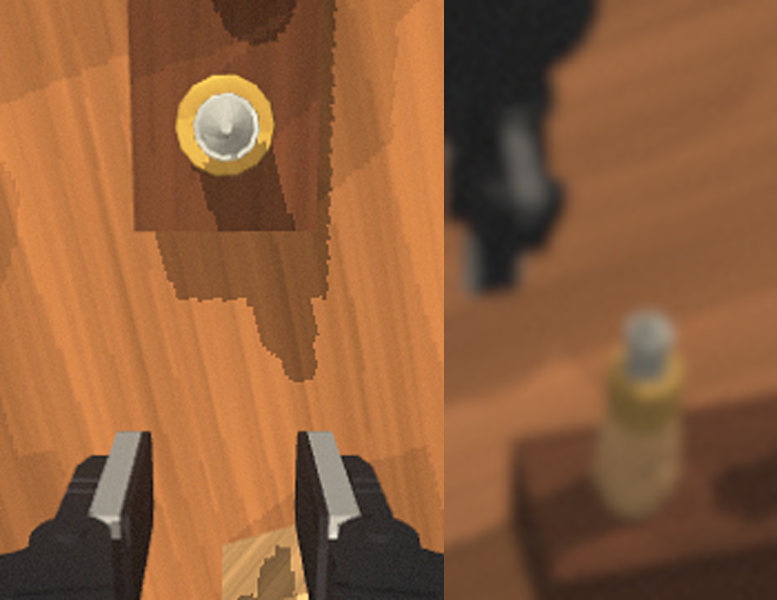

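The cutter is fully home: the shoulder is on the sleeve and contact came at TCP z 0.1558. The fingertips measure about 4 mm behind the TCP (crop row 432), not 17 mm ahead. I'll grip the sleeve on that basis, stepping down with a force check.

```bash
python3 - <<'E'
from h import *
import pickle;c=pickle.load(open("w4.pkl","rb"))
p=atz(c,281.3,115.9,.135);print(p)
manip.grip(.06)
manip.servo_line([p[0],p[1],.2158],.15)
manip.servo_line([p[0],p[1],.14],.1)
f0=np.array(manip.read_state()["ft_force"]);bad=0
for z in (.125,.115,.110,.105,.102):
    manip.servo_line([p[0],p[1],z],.05)
    s=manip.read_state();f=np.array(s["ft_force"])-f0;print(z,round(s["tool_pos"][2],4),f.round(1))
    if np.linalg.norm(f)>4: manip.servo_line([p[0],p[1],z+.006],.05);break
manip.grip(0)
s=manip.read_state();print(s["tool_pos"],s["finger_gap"],s["gripper_force"],np.array(s["ft_force"])-f0,s["t"])
a=manip.grab_frame("wrist");b=manip.grab_frame("scene");cv2.imwrite("pics/w5.png",a);cv2.imwrite("pics/s5.png",b)
cv2.imwrite("pics/w5c.png",np.hstack([cv2.resize(a[150:420,180:380],(444,600),interpolation=cv2.INTER_CUBIC),cv2.resize(b[99:204,289:347],(333,600),interpolation=cv2.INTER_CUBIC)]))
E
```

```text
[0.49872538 0.09832945 0.135     ]
0.125 0.1247 [-0.9 -0.9  0.1]
0.115 0.1146 [-0.6 -0.5  0.3]
0.11 0.1097 [-1.1 -0.8  0.3]
0.105 0.1047 [-1.5 -0.3 -0.7]
0.102 0.1018 [-1.8 -0.4 -0.3]
[0.49881099 0.09845078 0.10234492] 0.02868072943782795 59.2218496323369 [-1.6918346  -0.74071438  4.06099584] 20.0917
```

View pics/w5c.png

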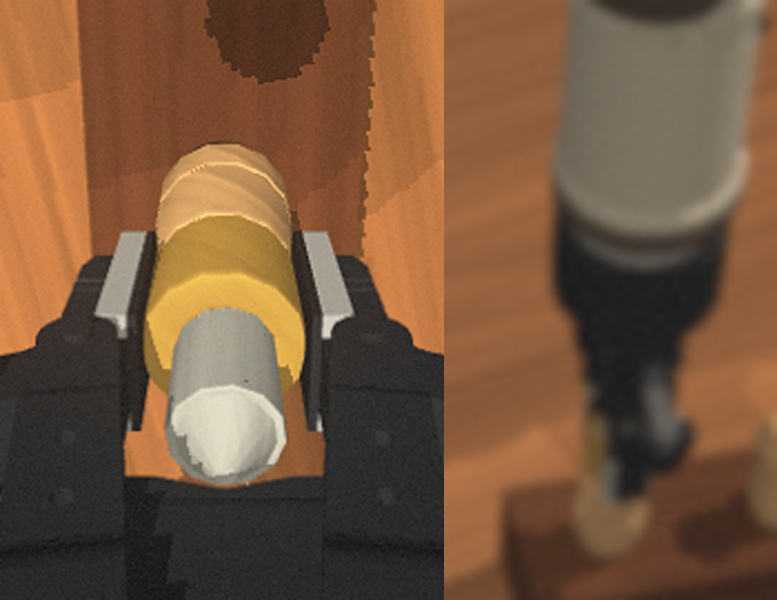

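The fingers straddle the brass sleeve with the cutter home between them (crop about (225,430)). The gap is 29 mm, a firm grip. Next I'll lift slowly, check, then lean.

```bash
python3 - <<'E'
from h import *
p=manip.read_state()["tool_pos"]
for z in(.12,.20,.30):
    manip.servo_line([p[0],p[1],z],.06)
    s=manip.read_state();print(z,s["finger_gap"],np.round(s["ft_force"],1),round(s["t"],1))
done=False
for az,deg in((-12,45),(0,45)):
    for x,y in((.56,.08),(.6,.08),(.6,0.0)):
        try:
            Q=quat(tilt(down(-12),az,deg))
            q=manip.inverse_kinematics([x,y,.32],Q);print(az,x,y,None if q is None else np.round(q,2))
            if q is None: continue
            manip.servo_line([x,y,.32],.05,Q);done=True;break
        except manip.MotionError as e: print("err",e)
    if done:break
manip.wait(.5)
s=manip.read_state();print(done,s["tool_pos"],s["finger_gap"],s["t"],np.abs(s["qvel"]).max())
a=manip.grab_frame("wrist");b=manip.grab_frame("scene");cv2.imwrite("pics/w6.png",a);cv2.imwrite("pics/s6.png",b)
cv2.imwrite("pics/f6.png",np.hstack([cv2.resize(a[100:420,180:380],(375,600)),cv2.resize(b[20:320,200:412],(424,600),interpolation=cv2.INTER_CUBIC)]))
E
```

```text
0.12 0.027578022465304306 [ 1.1  0.1 -2.1] 20.6
0.2 0.027717509130288236 [-0.4 -0.5 -2.2] 22.1
0.3 0.027832693457031495 [-0.4 -0.1 -2.3] 23.9
-12 0.56 0.08 [ 1.03 -0.29 -1.31  2.26  0.41  0.3  -0.92]
True [0.56002068 0.08013815 0.31998834] 0.027975431405638903 25.9333 0.004646968847202051
```

View pics/f6.png

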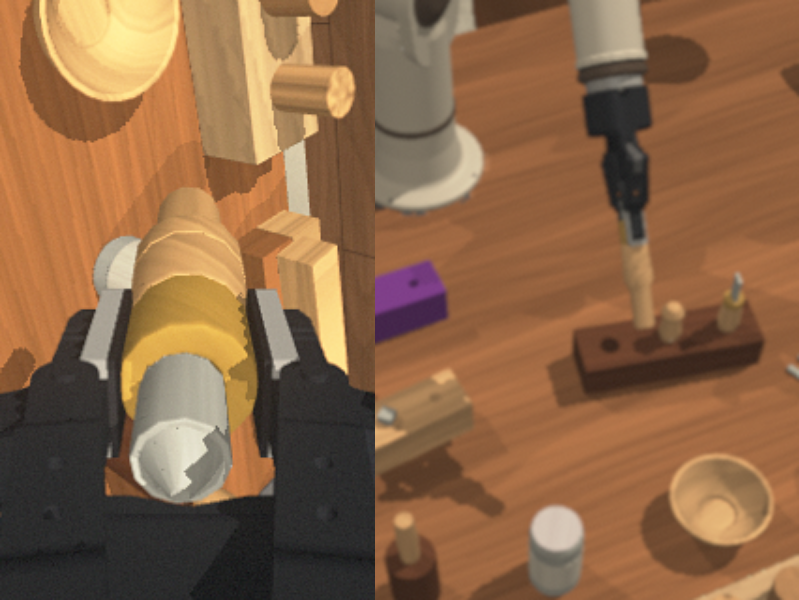

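The wrist view shows the cutter still home in the gripped handle, foot top at about crop (188,190). The rack's end hole is now empty and the neighbours are undisturbed. I'll do a quick check of the true slant from the foot's pixel, then hand in.

```bash
python3 - <<'E'
from h import *
c=manip.get_calibration("wrist");s=manip.read_state()
Rt=R.from_quat(np.array(s["tool_rot"])[[1,2,3,0]]).as_matrix()
print(np.degrees(np.arccos(-Rt[2,2])))
for deg in(-12,-6,0,6,12):  # handle swung about tool y, pivot at grasp d=-.02
    a=np.radians(deg); ax=np.array([np.sin(a),0,np.cos(a)]);n=np.array([np.cos(a),0,-np.sin(a)])
    o=np.array([0,0,-.02])
    k=lambda q:((proj(c,np.array(s["tool_pos"])+Rt@q)-[180,100])*1.875).round(0)
    print(deg,"foot top edge",k(o+ax*.112+n*.012),"r17 bulge edge",k(o+ax*(.112-.056)+n*.017),"cone tip",k(o-ax*.044))
E
```

```text
44.994536441612695
-12 foot top edge [189. 242.] r17 bulge edge [189. 248.] cone tip [190. 444.]
-6 foot top edge [189. 213.] r17 bulge edge [189. 231.] cone tip [190. 471.]
0 foot top edge [189. 185.] r17 bulge edge [189. 213.] cone tip [190. 496.]
6 foot top edge [189. 156.] r17 bulge edge [189. 197.] cone tip [190. 518.]
12 foot top edge [189. 128.] r17 bulge edge [189. 181.] cone tip [190. 537.]
```

Aligned with the tool to within about 1°, so the slant is about 45°.

```bash
python3 -c "
from h import *
print(manip.close_job(), manip.read_state()['t'])"
```

```text
the job is handed in; nothing more can be done
the job is handed in; nothing more can be done
```

Job handed in at about 26 s: the cutter is fully home in the bored handle, which is held still by its sleeve at about 45°, cutter end up and over 200 mm above the bench; I saw nothing else moved.

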